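# Shift the mixer drive into third

## Task

Put the mixer's gear lever into third: push it with your fingertips along the H-shaped gate, from the left leg, across the middle channel to the right leg, then forward (away from the robot, towards the motor) until it is fully home in the forward right slot. Do not let it go back into the rear right slot on the way, only push it, never pinch or grip it, and leave everything else on the housing and the bench where it is; finish with the hand clear.

Things in the scene. Friction and masses are not known exactly. Their poses are not given: they have to be found in the camera images.
- gearbox: Grey gear housing, fixed: 300 mm wide, 220 deep, top 100 mm above the bench; a ribbed motor up to 120 mm high lies along its far side (to 230 mm from the middle), a shaft sticks out of its left end. Origin on the bench under its middle; x forward (away from the robot, to the motor), y left, z up. It may stand turned up to 0.35 rad.
- gate_centre (a point): Middle of the H gate, on top of the aluminium gate plate (120 x 120 mm, 110 mm above the bench, mid housing). Axes as the housing's. The slots are 18 mm wide: two legs, centre lines 22 mm left and right of here, run 31 mm forward and back; one cross channel joins them here. First slot: forward left, second: back left, third: forward right, fourth: back right.
- third_slot (a point): Where the stick's axis stands in the gate when fully home in third: in the forward right slot, 22 mm forward and 22 mm right of the gate centre, at the plate's top.
- grip (a point): Middle of the lever's white grip, a block 34 x 34 mm, 55 tall, its sides square to the housing, with a 28 mm round cap 8 mm high on top, on a 10 mm steel stick out of the gate. The lever tilts about a pivot 15 mm above the bench under the gate centre; this point is 152.5 mm up the stick from it, moving about 34 mm each way. z up along the stick.
- shift_across (a joint): Sideways tilt of the lever, rad: -0.228 in the left leg, 0 in the middle, +0.228 (stop) in the right leg. It starts on the left. No spring; friction keeps the lever where it is left; about 3 to 5 N at the grip moves it.
- shift_fore (a joint): Fore-and-aft tilt of the lever, rad: +0.228 (stop) fully forward, 0 in the cross channel, -0.228 fully back. It starts anywhere along the left leg. It crosses freely within 0.04 rad of 0; a little farther out the round noses of the gate's tongues lead it in. Friction as sideways, no spring.
- tin: Small closed steel tin, 38 mm across, 50 mm tall, standing loose on top of the gear housing near its left rear corner (the corner nearest the robot, on the left). Not part of the work. Origin at its underside.
- brush: Brush 150 mm long lying loose on top of the gear housing, along its right side. Not part of the work. Origin at its underside.
- bottle: White plastic bottle, 64 mm across, 170 mm tall, standing on the bench. Not part of the work. Origin at its underside.
- cup: Grey plastic mixing cup, 80 mm across, 90 mm tall, standing on the bench. Not part of the work. Origin at its underside.
- rosette: Round plaster rosette, 90 mm across, 26 mm tall, lying on the bench. Not part of the work. Origin at its underside.
- baluster: Small turned plaster baluster, 56 mm across at the foot, 130 mm tall, standing on the bench. Not part of the work. Origin at its underside.

How it is judged:
On the way, in this order (a step that is already met when the one before it is completed fails the run):
1. the lever is across on the right side, in the cross channel (value of joint shift_across above 0.16 rad and value of joint shift_fore between -0.14 and 0.14 rad).
2. the lever is fully forward in the third slot (value of joint shift_across above 0.16 rad and value of joint shift_fore above 0.19 rad), for 0.2 s.
At the end, for the whole second after the job is handed in: The lever rests in the forward right (third) slot: sideways tilt above 0.16 rad, forward tilt above 0.19 rad of 0.228 (the grip within about 6 mm of its stop) (all of step 2 and velocity of joint shift_fore between -0.05 and 0.05 rad/s); the robot touches nothing.
It fails at once if the lever enters the rear right (fourth) slot: right of the middle and tilted back past 0.16 rad (value of joint shift_across above 0.1 rad and value of joint shift_fore below -0.16 rad).
It fails at once if the grip is pinched: pressed by the fingers with over 4 N on opposite sides at once ((contact force between the fingers and shift_fore_c1 above 4 N and contact force between the fingers and shift_fore_c4 above 4 N) or (contact force between the fingers and shift_fore_c2 above 4 N and contact force between the fingers and shift_fore_c3 above 4 N)).
It fails at once if one of the loose things on the housing (tin, brush) is moved by over 20 mm or lifted (distance of any of tin, brush from where it was at the start of the episode above 0.02 m).
It fails at once if one of the loose things on the bench is moved by over 20 mm or lifted (distance of any of bottle, cup, rosette, baluster from where it was at the start of the episode above 0.02 m).
It also fails if it takes over 58 s, if anything falls off the work surface, if the arm or the gripper's body presses on something with over 40 N, if the wrist force passes 120 N, or if a joint passes its speed limit or range.

## Robot

A 6-joint arm with a two-finger parallel gripper is mounted at the origin on the work surface. World frame = base frame: x ahead of the robot, y to its left, z up, the work surface at z = 0. Lengths are in m, angles in rad, forces in N, time in s.
With the tool pointing down it reaches from about 0.35 to 0.975 m from the base axis. Payload 4.9 kg.
Tool frame: the origin (TCP) lies at the very end of the fingers, on their centre line; the grasp point (between the pads) lies 19 mm behind it; x points along the fingers, y is the direction in which the jaws open and shut, and the axes are right-handed (so a half turn about x gives the same grasp; the last joint's range is limited). The gripper opens to 85 mm and grips with 20 to 120 N. Pads are 22 mm wide; open, the fingers measure 114 mm over their backs; the gripper's body (76 mm by 85 mm) begins 54 mm behind the grasp point. The pads swing forward as they close: fully open they stand 13 mm farther back than shut.
Start: joints at [-1.337, 0.053, 1.613, -0, 1.476, -0.119], TCP at [0.216, -0.586, 0.231] pointing down, gripper open.
Joint ranges: [-3.01, 3.01], [-1.01, 2.22], [0.06, 2.58], [-1.02, 4.17], [0.09, 2.62], [-3.14, 3.14]. Speed limits (rad/s): [2.57, 2.57, 3.14, 3.14, 3.14, 3.14].

## Interface

Orientations are given as a rotation vector (axis times angle).
In Python, from station import ctrl gives the robot as it stands. The module is installed in compiled form; this text tells all that it offers.
- The arm moves only by the shell command python3 -m handwheel 'ROWS' [FORCE]. ROWS is JSON, one flat list of numbers, 7 for each row, row after row: the opening, from 0 (shut) to 1 (fully open), then the shift along the tool's x, y, z in m, then the turn, a rotation vector about the tool's x, y, z in degrees. A call has 1 to 12 rows; each row is the pose to reach, as a shift and turn from the pose commanded when the call began, along the tool's axes at that moment; what a row does not reach only later rows make up. A row lasts 1/12 s, in which the tool goes at most 41.7 mm and 7.16 degrees, less where a joint would pass 70% of its speed; a pose out of reach is approached as far as the arm can. A call with a gripper value outside its range is refused whole. The fingers move at their own pace and stop on an object; FORCE is the grip in N (left out, the last holds). Time passes only in rows, so rows that repeat a pose let the fingers close. It gives the time, the measured TCP pose, the force and the opening at its end, in the units of the state.
- ctrl.get_obs(): the state, without advancing time (a new reading comes with each control period).
- ctrl.get_image(name): name is "scene" or "side" or "wrist"; returns (picture, depth): 420x560x3 uint8, blue, green, red; 420x560 float32, m along the optical axis (not along the pixel's ray), 0 where there is no reading.
- ctrl.camera_params(name): a dict with "fov_y" (degrees; the focal length in pixels is half the picture's height over the tangent of half this angle, whatever the lens; pixels are square), "cx", "cy" (the principal point, pixels), "R" (3x3) and "t" (3): a world point X has camera coordinates R X + t; the wrist camera has in their place "hand_eye" (4x4, takes a point from camera to tool coordinates, whose origin is the TCP and whose axes are the tool frame's). Camera axes: x right, y down, z forward; pixel columns grow to the right and rows downward; lengths in m; the calibration is good to about 2 mm. A picture is of the moment at which its call begins: read the wrist's pose just before it. camera_params takes no time and is no camera call.
- ctrl.finish_job(): hands the job in, once; it reports no verdict.
The state is a dict: "t": time; "q": joint angles; "dq": joint speeds; "effort": joint torques, N m; "tool_pos": TCP position; "tool_rot": TCP orientation; "contact_force": force on the tool from outside, world axes, zero at the start; "wrist_torque": the same for the moment, N m; "opening": finger opening in m.
Only numpy, scipy, OpenCV 4.12 (cv2) and the standard library are available. Lean on these libraries where they do the work, as an engineer would, in place of code of your own. Each camera call takes 0.05 s, during which the arm holds its last target.

## Working session

There is one attempt and no reset: what is moved stays moved. The work goes in short steps, Python scripts to look and compute and a shell command to move; the robot and the scene stay as the last step left them, time stands still between calls to the robot, and variables do not carry over. Pictures are saved under pics/ and viewed, and the job is handed in when it is done.

```bash
mkdir -p pics; ls; python3 - <<'E'
from station import ctrl
import cv2,numpy as np
np.set_printoptions(precision=4,suppress=True)
print(ctrl.get_obs())
for n in ["scene","side"]:
    im,d=ctrl.get_image(n); cv2.imwrite(f"pics/{n}0.png",im); np.save(f"pics/{n}0.npy",d)
for n in ["scene","side","wrist"]: print(n,ctrl.camera_params(n))
E
```

```text
pics
{'t': 0.0, 'q': array([-1.337 ,  0.0533,  1.6143, -0.    ,  1.476 , -0.119 ]), 'dq': array([-0.0007, -0.0001, -0.0004, -0.0004, -0.0008,  0.0008]), 'effort': array([ -0.0009, -39.3673, -37.018 ,  -0.0001,   0.007 ,   0.    ]), 'tool_pos': array([ 0.2158, -0.5859,  0.2301]), 'tool_rot': array([ 2.0301,  0.364 , -2.0304]), 'contact_force': array([ 0.7215,  1.0542, -0.2269]), 'wrist_torque': array([-0.0841,  0.0059, -0.0124]), 'opening': 0.0852353809983721}
scene {'fov_y': 54.83564326695416, 'cx': 283.8178372054224, 'cy': 211.8254226510268, 'R': array([[ 0.1646,  0.9862,  0.0158],
       [ 0.7957, -0.1233, -0.5931],
       [-0.583 ,  0.1102, -0.805 ]]), 't': array([-0.0826, -0.3595,  1.404 ])}
side {'fov_y': 55.7645270772551, 'cx': 285.1976639971076, 'cy': 209.08978355360284, 'R': array([[-0.8861, -0.463 , -0.0195],
       [-0.2741,  0.5575, -0.7837],
       [ 0.3737, -0.6891, -0.6209]]), 't': array([0.4975, 0.2311, 0.8781])}
wrist {'fov_y': 67.3591464413616, 'cx': 279.59569210239573, 'cy': 212.83126307895077, 'hand_eye': array([[ 0.0005, -0.2876,  0.9578, -0.1437],
       [ 1.    ,  0.0002, -0.0004, -0.    ],
       [-0.0001,  0.9578,  0.2876, -0.0737],
       [ 0.    ,  0.    ,  0.    ,  1.    ]])}
```

View pics/scene0.png

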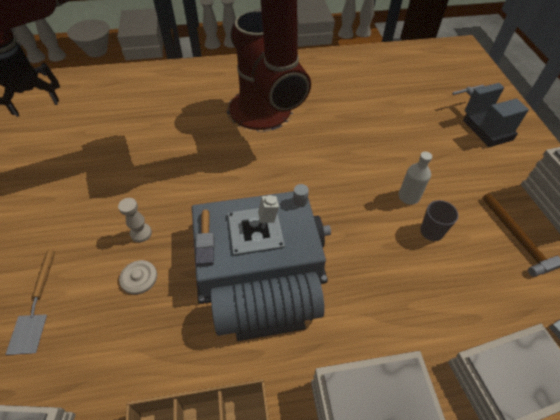

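View pics/side0.png

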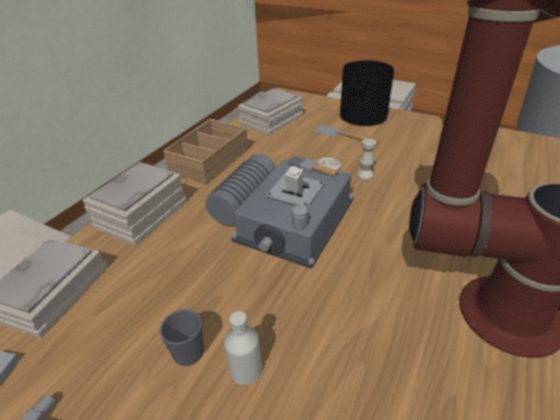

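The scene picture shows the housing at about (258,240), the gate plate at (256,230), the grip at (268,208), the tin at (300,195) and the brush at (205,240). The lever is back left. I'll zoom in for the plate corners.

```bash
cat > h.py <<'E'
import numpy as np,cv2
from station import ctrl
np.set_printoptions(precision=4,suppress=True)
def K(p):
    f=210/np.tan(np.radians(p['fov_y']/2)); return f,p['cx'],p['cy']
def ray_z(name,u,v,z):
    p=ctrl.camera_params(name); f,cx,cy=K(p); R=np.array(p['R']);t=np.array(p['t'])
    o=-R.T@t; d=R.T@np.array([(u-cx)/f,(v-cy)/f,1]); return o+d*(z-o[2])/d[2]
def cloud(name,d):
    p=ctrl.camera_params(name); f,cx,cy=K(p); R=np.array(p['R']);t=np.array(p['t'])
    v,u=np.mgrid[:420,:560]; P=np.stack([(u-cx)/f*d,(v-cy)/f*d,d],-1)
    return (P-t)@R
def proj(name,X):
    p=ctrl.camera_params(name); f,cx,cy=K(p); c=np.array(p['R'])@X+p['t']; return np.array([cx+f*c[0]/c[2],cy+f*c[1]/c[2]])
E
python3 - <<'E'
from h import *
for n,(a,b,c,e) in {"scene":(180,340,170,350),"side":(200,380,140,270)}.items():
    im=cv2.imread(f"pics/{n}0.png")[c:e,a:b]; cv2.imwrite(f"pics/{n}0z.png",cv2.resize(im,None,fx=4,fy=4,interpolation=cv2.INTER_CUBIC)[:600])
d=np.load("pics/scene0.npy"); P=cloud("scene",d); im=cv2.imread("pics/scene0.png")
roi=np.zeros((420,560),bool); roi[180:350,180:340]=1
for lo,hi in [(0.095,0.104),(0.106,0.114),(0.185,0.2)]:
    m=roi&(P[...,2]>lo)&(P[...,2]<hi)&(d>0)
    if m.sum()<5: print(lo,m.sum()); continue
    q=P[m]; print(lo,m.sum(),q.min(0),q.max(0),np.median(q,0), cv2.minAreaRect(q[:,:2].astype(np.float32)))
g=im.min(-1); m=roi&(P[...,2]>0.15)
print("grip",m.sum(),P[m].min(0),P[m].max(0))
print(np.histogram(P[roi][:,2],bins=np.arange(0,0.22,0.01)))
E
```

```text
0.095 7186 [ 0.4593 -0.2351  0.095 ] [0.7895 0.0823 0.104 ] [ 0.6202 -0.0819  0.0997] ((0.6241617798805237, -0.0746130645275116), (0.32869476079940796, 0.31566229462623596), 1.042112946510315)
0.106 3709 [ 0.5024 -0.2269  0.106 ] [0.7768 0.0542 0.114 ] [ 0.7228 -0.0904  0.1102] ((0.6392041444778442, -0.08688127994537354), (0.2805190682411194, 0.2749338150024414), 89.65431213378906)
0.185 194 [ 0.5391 -0.0635  0.1851] [ 0.5742 -0.0277  0.1998] [ 0.5616 -0.0465  0.1935] ((0.5560886263847351, -0.04562465101480484), (0.03464527055621147, 0.0345277301967144), 3.042019844055176)
grip 556 [ 0.4832 -0.1176  0.15  ] [1.1181 0.056  0.9183]
(array([4688,  549,   71,   31,   58,  273,  538,  597,  765, 4685, 5173,
       3068,  144,   60,  161,  106,   62,   55,   85,  139,    5]), array([0.  , 0.01, 0.02, 0.03, 0.04, 0.05, 0.06, 0.07, 0.08, 0.09, 0.1 ,
       0.11, 0.12, 0.13, 0.14, 0.15, 0.16, 0.17, 0.18, 0.19, 0.2 , 0.21]))
```

View pics/scene0z.png

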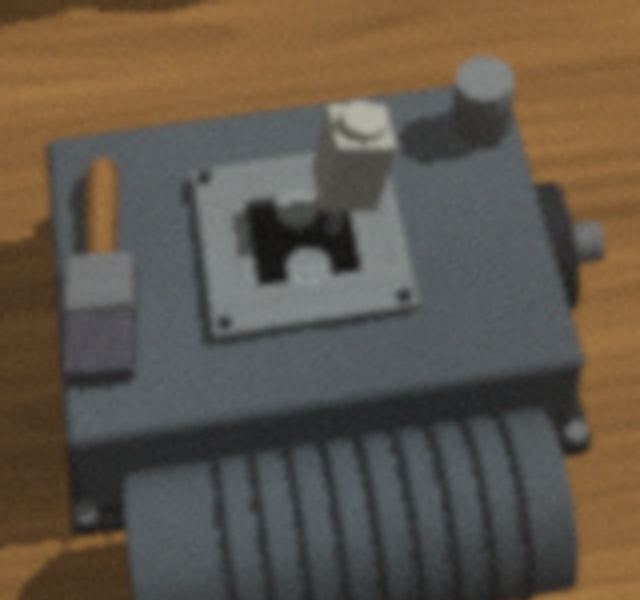

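View pics/side0z.png

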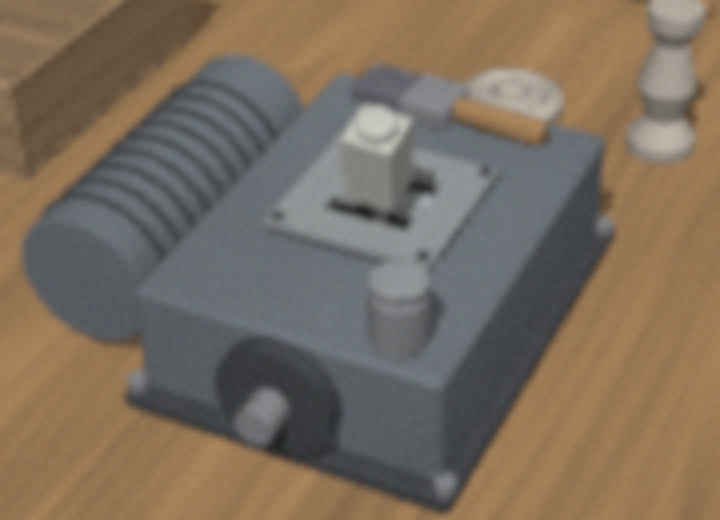

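```bash
python3 - <<'E'
from h import *
S=lambda u,v,z: ray_z("scene",180+(u+.5)/4-.5,170+(v+.5)/4-.5,z)
D=lambda u,v,z: ray_z("side",200+(u+.5)/4-.5,140+(v+.5)/4-.5,z)
rr,fr,fl=[S(*p,0.11) for p in [(192,175),(212,338),(418,303)]]
print("plate scene",rr,fr,fl,"ctr",(rr+fl)/2,np.linalg.norm(fr-rr),np.linalg.norm(fl-fr))
h=[S(*p,0.10) for p in [(50,147),(72,443),(580,365)]]
for a in h: print("hous",a)
print("ctr",(h[0]+h[2])/2,np.linalg.norm(h[0]-h[1]),np.linalg.norm(h[1]-h[2]))
d=[D(*p,0.11) for p in [(498,165),(425,267),(265,222)]]
print("plate side rr,rl,fl",*d,"ctr",(d[0]+d[2])/2,np.linalg.norm(d[0]-d[1]),np.linalg.norm(d[1]-d[2]))
for a,b in [(rr,fr),(h[0],h[1]),(d[1],d[2])]: print("yaw",np.arctan2((b-a)[1],(b-a)[0]))
for a,b in [(fr,fl),(h[1],h[2]),(d[0],d[1])]: print("yaw",np.arctan2(-(b-a)[0],(b-a)[1]))
print("cap top scene",S(362,120,0.205),"side",D(380,122,.205))
print("tin",S(486,80,0.15),D(400,278,.15))
E
```

```text
plate scene [ 0.5162 -0.1447  0.11  ] [ 0.6338 -0.1431  0.11  ] [ 0.629  -0.0223  0.11  ] ctr [ 0.5726 -0.0835  0.11  ] 0.1176164900310166 0.12090728290301508
hous [ 0.4732 -0.2316  0.1   ]
hous [ 0.6829 -0.2262  0.1   ]
hous [0.6787 0.0644 0.1   ]
ctr [ 0.576  -0.0836  0.1   ] 0.20981847262479816 0.2906796569328173
plate side rr,rl,fl [ 0.5141 -0.1478  0.11  ] [ 0.5104 -0.0213  0.11  ] [ 0.6267 -0.0184  0.11  ] ctr [ 0.5704 -0.0831  0.11  ] 0.12655599587153177 0.11625074385161713
yaw 0.013967124151420532
yaw 0.025453935337418247
yaw 0.025028705432263376
yaw 0.04024318295935194
yaw 0.014507565747929444
yaw 0.02868135844850075
cap top scene [ 0.5634 -0.0446  0.205 ] side [ 0.5462 -0.0295  0.205 ]
tin [0.5014 0.0408 0.15  ] [0.4979 0.0413 0.15  ]
```

```bash
python3 - <<'E'
from h import *
from scipy.spatial.transform import Rotation as Ro
from scipy.optimize import least_squares
uv={"scene":np.array([180+362.5/4-.5,170+120/4-.5]),"side":np.array([200+380.5/4-.5,140+122/4-.5])}
r=least_squares(lambda X:np.r_[proj("scene",X)-uv["scene"],proj("side",X)-uv["side"]],[.56,-.05,.2],x_scale=.01)
print("cap",r.x,r.fun)
for n in ["scene","side"]:
    d=np.load(f"pics/{n}0.npy");P=cloud(n,d)
    m=(abs(P[...,0]-.56)<.05)&(abs(P[...,1]+.05)<.05)&(P[...,2]>.14)&(P[...,2]<.21)
    q=P[m];print(n,m.sum(),q.min(0),q.max(0))
    t=q[q[:,2]>np.percentile(q[:,2],98)-0.004]; print(t.mean(0),len(t))
# predict projections for tilts
c=np.array([.5715,-.0833,.015])
for b in [-.15,-.1,-.05,0,.05]:
    v=np.array([np.tan(b),np.tan(.228),1]);v/=np.linalg.norm(v);X=c+.188*v
    print(b,X,proj("scene",X)-uv["scene"],proj("side",X)-uv["side"])
o=ctrl.get_obs();R=Ro.from_rotvec(o["tool_rot"]).as_matrix();print(R)
E
```

```text
cap [ 0.5541 -0.0439  0.1943] [-0.2047 -0.1942 -0.2656  0.1616]
scene 457 [ 0.5391 -0.0732  0.1404] [ 0.5781 -0.0277  0.2011]
[ 0.5563 -0.045   0.1977] 78
side 350 [ 0.5374 -0.0716  0.1405] [ 0.5749 -0.0246  0.2   ]
[ 0.5546 -0.0421  0.1963] 54
-0.15 [ 0.5441 -0.0413  0.1962] [ 0.2822 -4.2487] [2.8648 0.9998]
-0.1 [ 0.5532 -0.041   0.1973] [ 0.9695 -1.4663] [-0.4514 -0.1853]
-0.05 [ 0.5623 -0.0409  0.1979] [1.6261 1.4907] [-3.7444 -1.241 ]
0 [ 0.5715 -0.0408  0.1981] [2.2492 4.616 ] [-7.0039 -2.1651]
0.05 [ 0.5807 -0.0409  0.1979] [2.8363 7.9023] [-10.2201  -2.9562]
[[-0.0004  0.3455 -0.9384]
 [ 0.0018 -0.9384 -0.3455]
 [-1.     -0.0019 -0.0002]]
```

Lever tilt fore is about -0.09 rad (near the cross channel) and housing yaw about 0.025. I'll work out the first approach: fingers shut, behind the grip.

```bash
cat >> h.py <<'E'
from scipy.spatial.transform import Rotation as Ro
C=np.array([.5715,-.0833]); YAW=.025
def h2w(x,y,z): c,s=np.cos(YAW),np.sin(YAW); return np.array([C[0]+c*x-s*y,C[1]+s*x+c*y,z])
def w2h(p): c,s=np.cos(YAW),np.sin(YAW); d=np.array(p[:2])-C; return np.array([c*d[0]+s*d[1],-s*d[0]+c*d[1],p[2]])
def goto(x,y,z):
    o=ctrl.get_obs();R=Ro.from_rotvec(o["tool_rot"]).as_matrix()
    Rt=np.array([[0,-np.sin(-YAW),-np.cos(YAW)],[0,-np.cos(YAW),-np.sin(YAW)],[-1,0,0]])
    print("shift",R.T@(h2w(x,y,z)-o["tool_pos"]),"turn deg",np.degrees(Ro.from_matrix(R.T@Rt).as_rotvec()))
def st():
    o=ctrl.get_obs();print("t",o["t"],"hous",w2h(o["tool_pos"]),"F",o["contact_force"],"op",o["opening"])
E
python3 -c "
from h import *
st();goto(-.06,.035,.25)"
```

```text
t 0.1 hous [-0.3681 -0.4936  0.2302] F [0.4816 0.7253 0.8287] op 0.08528672299141231
shift [-0.019  -0.4013 -0.4619] turn deg [18.7814  0.0043  0.1075]
```

```bash
python3 -m handwheel '[0,-0.03,0,0,0,0,0, 0,-0.03,-0.036,-0.04,6,0,0, 0,-0.03,-0.07,-0.08,12,0,0, 0,-0.03,-0.1,-0.115,18.8,0,0, 0,-0.03,-0.13,-0.15,18.8,0,0, 0,-0.03,-0.155,-0.18,18.8,0,0, 0,-0.03,-0.18,-0.21,18.8,0,0, 0,-0.03,-0.21,-0.24,18.8,0,0, 0,-0.03,-0.235,-0.27,18.8,0,0, 0,-0.03,-0.26,-0.3,18.8,0,0, 0,-0.03,-0.26,-0.3,18.8,0,0, 0,-0.03,-0.26,-0.3,18.8,0,0]'; python3 -c "
from h import *
st();goto(-.06,.035,.25)"
```

```text
t: 1.1
tool_pos: [0.4089, -0.2353, 0.2609]
tool_rot: [2.207, 0.035, -2.206]
contact_force: [0.5, -0.3, 0.1]
opening: -0.0003
t 1.1 hous [-0.1663 -0.1478  0.2609] F [ 0.5311 -0.2835  0.0808] op -0.00025383743586587755
shift [ 0.0112 -0.1823 -0.1073] turn deg [ 0.3064 -0.0248  0.0832]
```

```bash
python3 -m handwheel '[0,0,-0.035,-0.021,0,0,0, 0,0,-0.07,-0.042,0,0,0, 0,0,-0.105,-0.063,0,0,0, 0,0,-0.14,-0.084,0,0,0, 0,0,-0.17,-0.1,0,0,0, 0,0.011,-0.182,-0.107,0.3,0,0, 0,0.011,-0.182,-0.107,0.3,0,0, 0,0.011,-0.182,-0.107,0.3,0,0, 0,0.011,-0.182,-0.107,0.3,0,0]'; python3 - <<'E'
from h import *
st();goto(-.06,.035,.165)
o=ctrl.get_obs(); im,d=ctrl.get_image("scene"); i2,_=ctrl.get_image("side"); i3,_=ctrl.get_image("wrist")
cv2.imwrite("pics/a.png",np.hstack([cv2.resize(im[150:290,180:360],(400,311)),cv2.resize(i2[120:260,200:380],(400,311))]))
cv2.imwrite("pics/aw.png",i3)
E
```

```text
t: 1.85
tool_pos: [0.5097, -0.0553, 0.2501]
tool_rot: [2.211, 0.02, -2.213]
contact_force: [-0.3, -0.5, -0.1]
opening: -0.0001
t 1.85 hous [-0.0611  0.0295  0.2501] F [-0.3394 -0.4512 -0.0915] op -6.86009472089632e-05
shift [ 0.0851 -0.0056 -0.0011] turn deg [-0.3757  0.0508 -0.0252]
```

View pics/a.png

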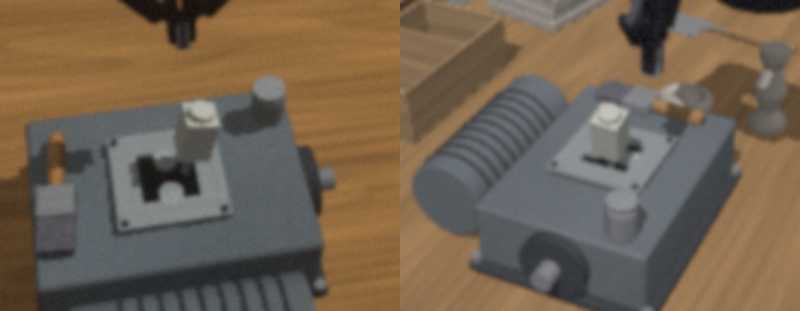

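View pics/aw.png

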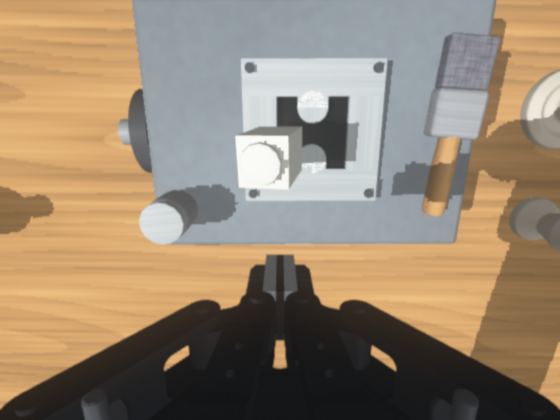

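The wrist picture shows the plate corners near (241,58), (385,58), (391,200), (244,200), the cap at (262,163), the tin at (165,215) and the shut fingertips at (281,260). I'll refine the gate centre from it.

```bash
cat >> h.py <<'E'
def wray(o,u,v,z):
    p=ctrl.camera_params("wrist");f,cx,cy=K(p);H=np.array(p["hand_eye"]);R=Ro.from_rotvec(o["tool_rot"]).as_matrix()
    org=R@H[:3,3]+o["tool_pos"]; d=R@H[:3,:3]@np.array([(u-cx)/f,(v-cy)/f,1]); return org+d*(z-org[2])/d[2]
E
python3 - <<'E'
from h import *
o=ctrl.get_obs()
q=[wray(o,*p,.11) for p in [(241,58),(385,58),(391,200),(244,200)]]
for a in q: print(a)
print("ctr",np.mean(q,0),[np.linalg.norm(q[i]-q[i-1]) for i in range(4)])
e=q[0]-q[3]+q[1]-q[2]; print("yaw",np.arctan2(e[1],e[0])); e=q[0]-q[1]+q[3]-q[2]; print(np.arctan2(-e[0],e[1]))
print("cap@.197",wray(o,262,163,.197),w2h(wray(o,262,163,.197)))
print("finger tip",[w2h(wray(o,u,255,.25)) for u in (266,296)])
E
```

```text
[ 0.6305 -0.0215  0.11  ]
[ 0.6326 -0.1398  0.11  ]
[ 0.5125 -0.1591  0.11  ]
[ 0.5101 -0.0222  0.11  ]
ctr [ 0.5714 -0.0857  0.11  ] [np.float64(0.120361888954088), np.float64(0.11833865052995242), np.float64(0.12156925668340232), np.float64(0.13692093359515262)]
yaw 0.08264275280389428
0.017477365626918505
cap@.197 [ 0.5566 -0.0435  0.197 ] [-0.0139  0.0401  0.197 ]
finger tip [array([-0.0525,  0.0362,  0.25  ]), array([-0.0526,  0.0212,  0.25  ])]
```

```bash
python3 -m handwheel '[0,0.03,-0.005,0,0,0,0, 0,0.06,-0.005,0,0,0,0, 0,0.087,-0.005,0,0,0,0, 0,0.087,-0.005,0,0,0,0, 0,0.087,-0.005,0,0,0,0]'; python3 -c "
from h import *
st();goto(-.035,.035,.163)"
```

```text
t: 2.42
tool_pos: [0.5089, -0.0498, 0.1623]
tool_rot: [2.209, 0.021, -2.216]
contact_force: [0.7, 0.3, 0.3]
opening: -0.0003
t 2.4167 hous [-0.0618  0.0351  0.1623] F [0.6566 0.2757 0.2746] op -0.00025781663068049184
shift [-0.0008 -0.0001 -0.0268] turn deg [-0.3906  0.1734  0.0398]
```

```bash
python3 -m handwheel '[0,0,0,-0.006,0,0,0, 0,0,0,-0.012,0,0,0, 0,0,0,-0.017,0,0,0, 0,0,0,-0.021,0,0,0, 0,0,0,-0.025,0,0,0, 0,0,0,-0.029,0,0,0, 0,0,0,-0.029,0,0,0]'; cat > look.py <<'E'
from h import *
import sys
o=ctrl.get_obs(); st()
i3,_=ctrl.get_image("wrist"); im,_=ctrl.get_image("scene"); i2,_=ctrl.get_image("side")
n=sys.argv[1]
a=np.hstack([cv2.resize(im[150:290,180:360],(400,311)),cv2.resize(i2[120:260,200:380],(400,311))])
w=cv2.resize(i3[:300],None,fx=.96,fy=.96); w=np.hstack([w,np.zeros((w.shape[0],800-w.shape[1],3),np.uint8)])
cv2.imwrite(f"pics/{n}.png",np.vstack([a,w[:288]])); cv2.imwrite(f"pics/{n}w.png",i3)
E
python3 look.py b
```

```text
t: 3.0
tool_pos: [0.5397, -0.0487, 0.1636]
tool_rot: [2.212, 0.022, -2.211]
contact_force: [-2.5, 0.2, 1.6]
opening: 0.0002
t 3.0 hous [-0.0309  0.0354  0.1636] F [-2.5031  0.1703  1.5968] op 0.0001995898186542039
```

View pics/b.png

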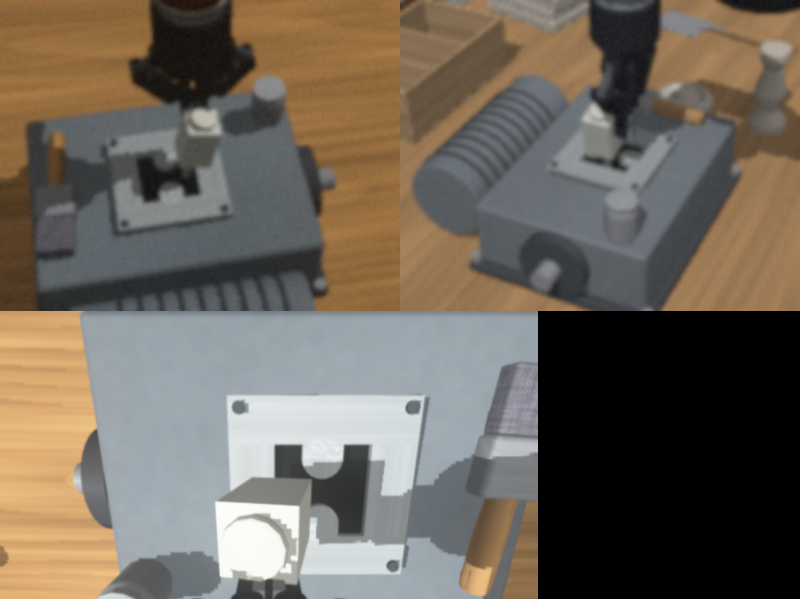

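```bash
python3 - <<'E'
from h import *
o=ctrl.get_obs()
print(w2h(wray(o,265.6,245.8,.198)))
# plate centre again from far corners (228,395),(425,395)-> 
for p in [(228,395),(425,395),(406,573)]: print(w2h(wray(o,p[0]/.96,(p[1]-311)/.96,.11)))
print("scene cap",w2h(ray_z("scene",180+(205+.5)/400*180-.5,150+(121.5)/311*140-.5,.198)))
E
```

```text
[-0.0034  0.0407  0.198 ]
[0.0594 0.0598 0.11  ]
[ 0.0587 -0.0598  0.11  ]
[-0.061  -0.0633  0.11  ]
scene cap [0.001  0.0416 0.198 ]
```

Cap is at x ≈ -3 mm, so the fore tilt is about -0.02 and the lever is in the cross channel. Next I go round to its left side.

```bash
python3 -m handwheel '[0,0,0,0.02,0,0,0, 0,-0.035,0,0.02,0,0,0, 0,-0.07,0,0.02,0,0,0, 0,-0.07,-0.03,0.005,0,0,0, 0,-0.07,-0.055,-0.015,0,0,0, 0,-0.07,-0.055,-0.03,0,0,0, 0,-0.07,-0.055,-0.03,0,0,0, 0,-0.07,-0.055,-0.03,0,0,0]'; python3 -c "
from h import *
st();goto(0,.09,.162)"
```

```text
t: 3.82
tool_pos: [0.5679, 0.0071, 0.2328]
tool_rot: [2.211, 0.022, -2.212]
contact_force: [-0.5, -0.4, 0.0]
opening: 0.0002
t 3.8167 hous [-0.0013  0.0905  0.2328] F [-0.5416 -0.3787  0.0102] op 0.00019748531871152222
shift [ 0.0708  0.0005 -0.0014] turn deg [-0.2824  0.0385  0.0036]
```

```bash
python3 -m handwheel '[0,0.035,0,0,0,0,0, 0,0.07,0,0,0,0,0, 0,0.07,0,0,0,0,0, 0,0.07,0.01,0,0,0,0, 0,0.07,0.017,0,0,0,0, 0,0.07,0.023,0,0,0,0, 0,0.07,0.029,0,0,0,0, 0,0.07,0.035,0,0,0,0, 0,0.07,0.041,0,0,0,0, 0,0.07,0.046,0,0,0,0, 0,0.07,0.051,0,0,0,0, 0,0.07,0.051,0,0,0,0]'; python3 look.py c
```

```text
t: 4.82
tool_pos: [0.569, -0.0454, 0.1633]
tool_rot: [2.212, 0.019, -2.211]
contact_force: [1.0, -0.8, 0.7]
opening: 0.0001
t 4.8167 hous [-0.0015  0.038   0.1633] F [ 1.0169 -0.8311  0.6511] op 0.00014721770546599145
```

View pics/c.png

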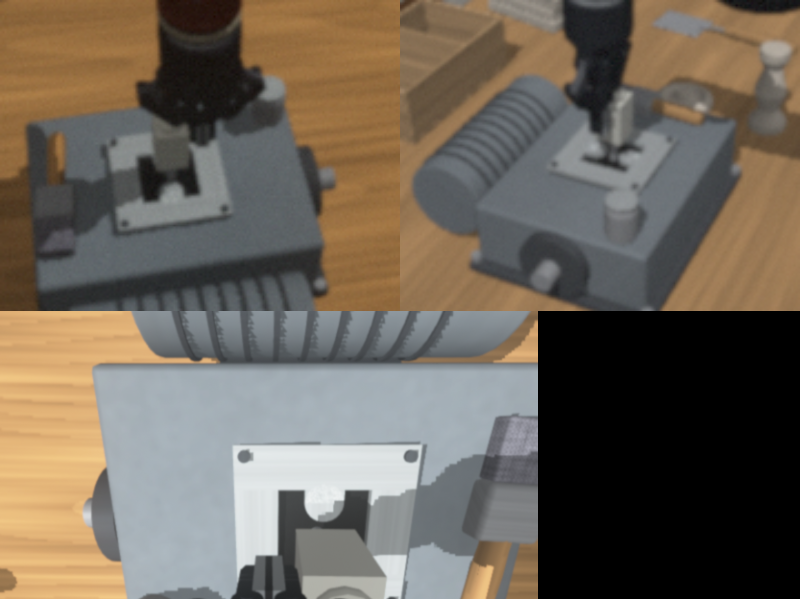

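Lever is moving across: cap at about (345,600) in the montage, right of the fingers. Push on to the right stop.

```bash
python3 -m handwheel '[0,0,0.005,0,0,0,0, 0,0,0.01,0,0,0,0, 0,0,0.015,0,0,0,0, 0,0,0.02,0,0,0,0, 0,0,0.025,0,0,0,0, 0,0,0.03,0,0,0,0, 0,0,0.03,0,0,0,0]'; python3 look.py d
```

```text
t: 5.55
tool_pos: [0.5695, -0.0754, 0.1632]
tool_rot: [2.212, 0.019, -2.212]
contact_force: [-0.3, 0.5, 0.4]
opening: -0.0001
t 5.55 hous [-0.0018  0.008   0.1632] F [-0.3145  0.4707  0.4037] op -6.116901442775226e-05
```

View pics/d.png

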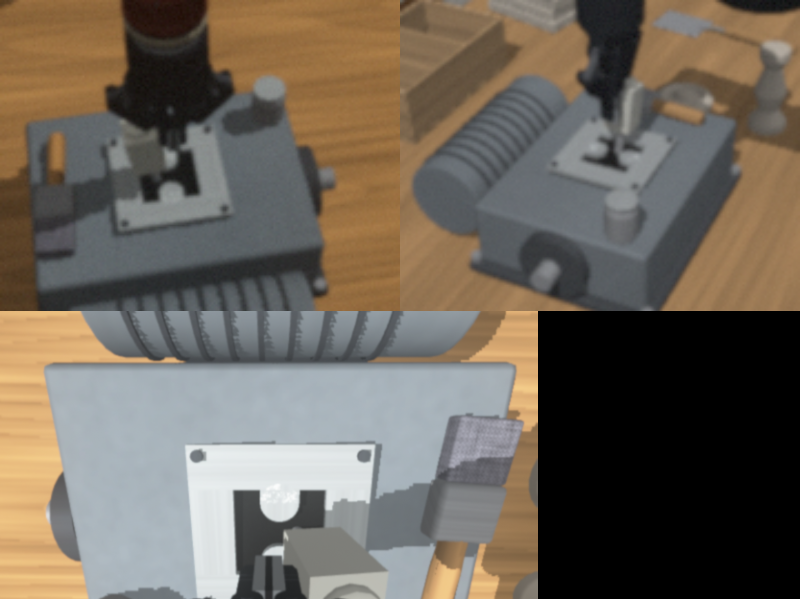

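```bash
python3 -c "
import cv2;im=cv2.imread('pics/dw.png');cv2.imwrite('pics/dz.png',cv2.resize(im[200:400,200:460],None,fx=3,fy=3))"
```

```text
(no output)
```

View pics/dz.png

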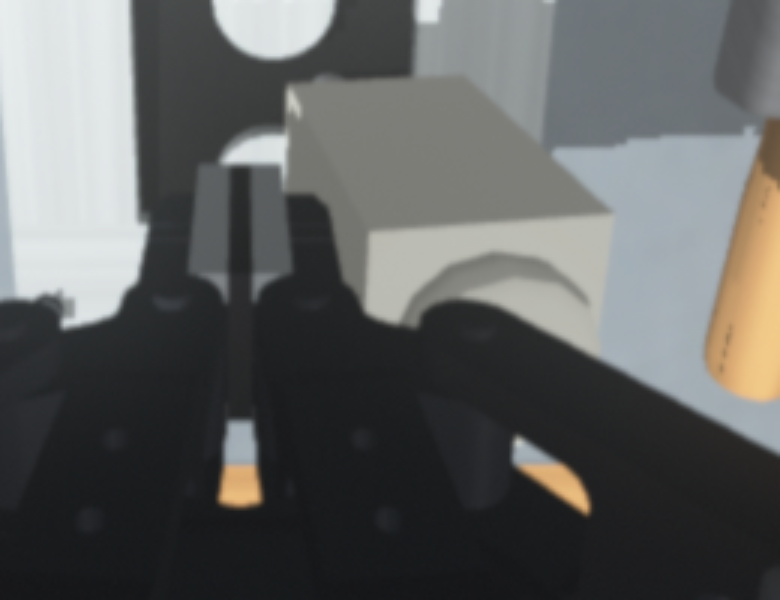

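```bash
python3 - <<'E'
from h import *
o=ctrl.get_obs()
print(w2h(wray(o,323.2,277,.1945)),w2h(wray(o,403.7,270.4,.187)))
for a in (.15,.18,.2,.228): print(a, -180*np.sin(a)+17*np.cos(a), -180*np.sin(a)-17*np.cos(a))
E
```

```text
[ 0.0114 -0.0084  0.1945] [ 0.0102 -0.0431  0.187 ]
0.15 -10.089755520335142 -43.70797217016057
0.18 -15.49998043925029 -48.95066599404642
0.2 -19.09934771980991 -52.42161136641212
0.228 -24.125305654853065 -57.245399337008436
```

Across tilt is about 0.145 rad now, and fore about -0.03. About 13 mm more to the stop.

```bash
python3 -m handwheel '[0,0,0.004,0,0,0,0, 0,0,0.007,0,0,0,0, 0,0,0.01,0,0,0,0, 0,0,0.013,0,0,0,0, 0,0,0.013,0,0,0,0]'; python3 look.py e; python3 -c "
import cv2;im=cv2.imread('pics/ew.png');cv2.imwrite('pics/ez.png',cv2.resize(im[200:400,200:460],None,fx=3,fy=3))"
```

```text
t: 6.12
tool_pos: [0.5695, -0.0875, 0.1629]
tool_rot: [2.211, 0.021, -2.213]
contact_force: [0.1, 1.5, -0.0]
opening: 0.0001
t 6.1167 hous [-0.0021 -0.0042  0.1629] F [ 0.0804  1.4713 -0.0154] op 0.00012733024905927363
```

View pics/ez.png

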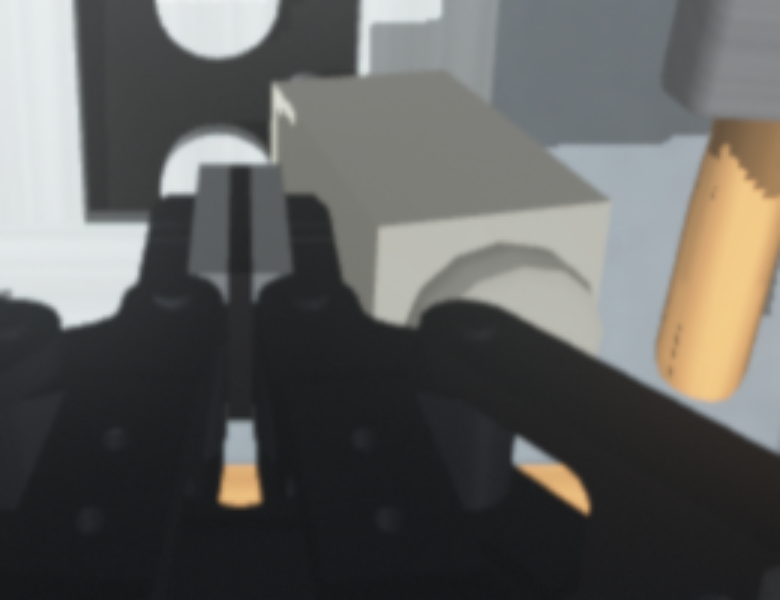

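```bash
python3 - <<'E'
from h import *
o=ctrl.get_obs()
print(w2h(wray(o,200+378/3,200+227/3,.194)),w2h(wray(o,200+608/3,200+200/3,.1865)))
E
```

```text
[ 0.0116 -0.0226  0.194 ] [ 0.0116 -0.0561  0.1865]
```

View pics/e.png

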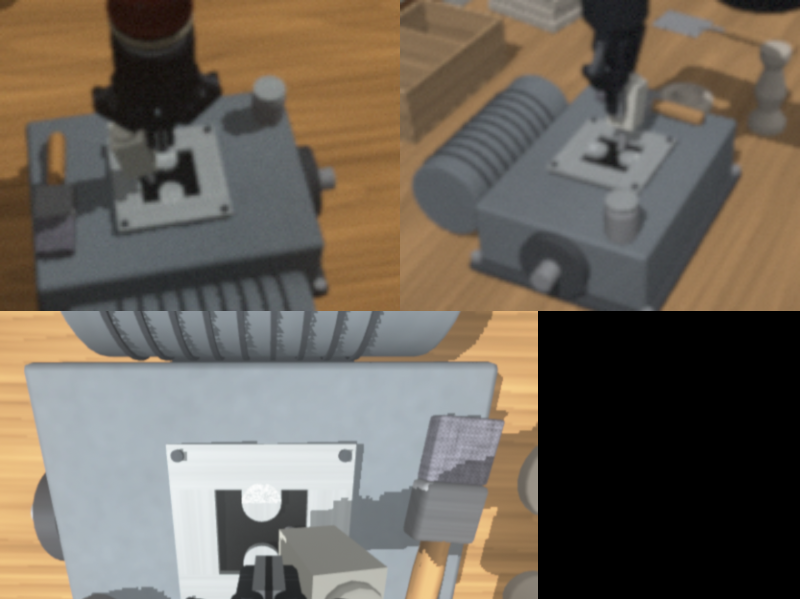

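Across is about 0.22 rad, so it is at the right stop and still in the channel. Back off, lift, and go behind the grip.

```bash
python3 -m handwheel '[0,0,-0.016,0,0,0,0, 0,-0.035,-0.016,0,0,0,0, 0,-0.07,-0.016,0,0,0,0, 0,-0.07,0,0.03,0,0,0, 0,-0.07,0.02,0.058,0,0,0, 0,-0.07,0.03,0.058,0,0,0, 0,-0.07,0.03,0.058,0,0,0, 0,-0.035,0.03,0.058,0,0,0, 0,0,0.03,0.058,0,0,0, 0,0,0.03,0.058,0,0,0]'; python3 look.py f
```

```text
t: 7.1
tool_pos: [0.5088, -0.1165, 0.156]
tool_rot: [2.201, 0.026, -2.226]
contact_force: [-1.3, 1.0, -1.6]
opening: 0.0001
t 7.1 hous [-0.0635 -0.0316  0.156 ] F [-1.3401  0.9909 -1.5691] op 7.703618527961736e-05
```

View pics/f.png

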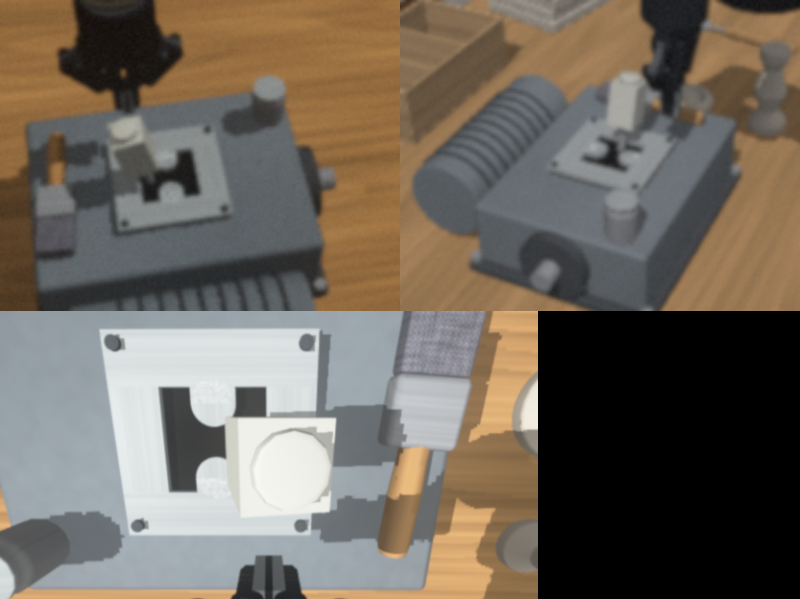

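The lever is right, in the channel (cap at (290,468) in the montage), with the fingers behind it at (268,575). Now push forward.

```bash
python3 -m handwheel '[0,0,0.002,-0.01,0,0,0, 0,0,0.002,-0.02,0,0,0, 0,0,0.002,-0.026,0,0,0, 0,0,0.002,-0.031,0,0,0, 0,0,0.002,-0.036,0,0,0, 0,0,0.002,-0.041,0,0,0, 0,0,0.002,-0.046,0,0,0, 0,0,0.002,-0.051,0,0,0, 0,0,0.002,-0.055,0,0,0, 0,0,0.002,-0.055,0,0,0]'; python3 look.py g
```

```text
t: 8.08
tool_pos: [0.568, -0.1191, 0.1632]
tool_rot: [2.212, 0.022, -2.211]
contact_force: [-2.2, -0.9, 2.8]
opening: 0.0003
t 8.0833 hous [-0.0044 -0.0357  0.1632] F [-2.2183 -0.8849  2.7688] op 0.0003148813030627279
```

View pics/g.png

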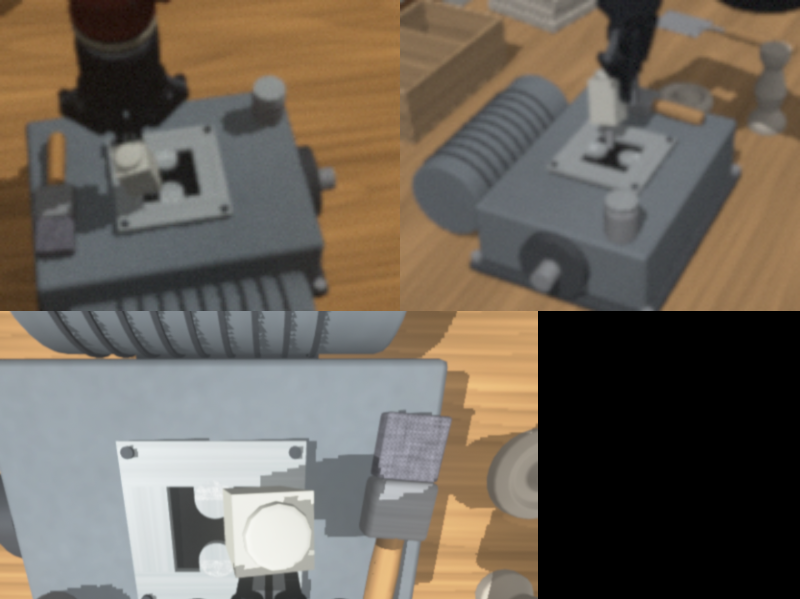

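```bash
python3 -c "
from h import *
o=ctrl.get_obs();p=w2h(wray(o,289.6,235.4,.195));print(p,p[:2]/.188)
"; python3 -m handwheel '[0,0,0,-0.003,0,0,0, 0,0,0,-0.006,0,0,0, 0,0,0,-0.009,0,0,0, 0,0,0,-0.009,0,0,0]'; python3 look.py i
```

```text
[ 0.0262 -0.0394  0.195 ] [ 0.1393 -0.2096]
t: 8.57
tool_pos: [0.5763, -0.1188, 0.1626]
tool_rot: [2.211, 0.022, -2.213]
contact_force: [-3.0, 0.4, -0.2]
opening: 0.0
t 8.5667 hous [ 0.004  -0.0356  0.1626] F [-3.0178  0.3969 -0.2313] op 1.8337336284009117e-05
```

View pics/i.png

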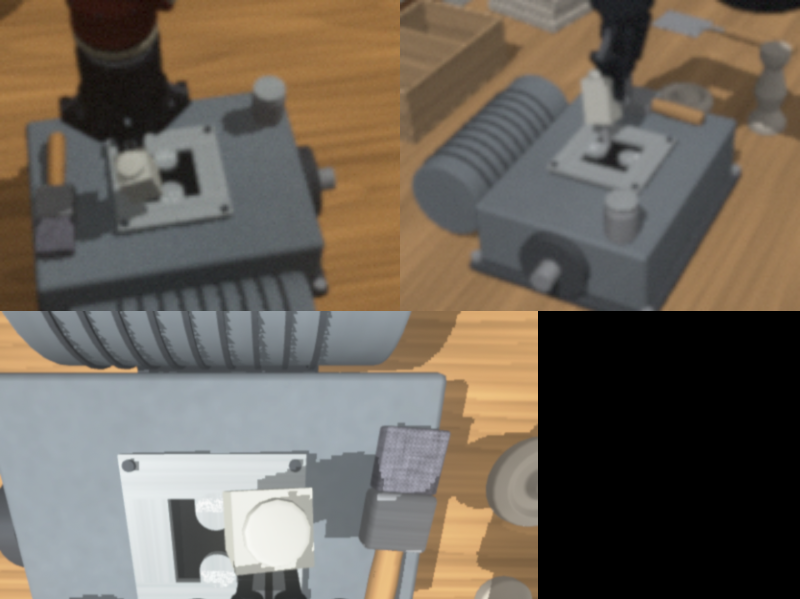

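```bash
python3 -m handwheel '[0,0,0,-0.002,0,0,0, 0,0,0,-0.004,0,0,0, 0,0,0,-0.006,0,0,0, 0,0,0,-0.006,0,0,0]'; python3 -c "
from h import *
st()"
```

```text
t: 9.05
tool_pos: [0.582, -0.1188, 0.1628]
tool_rot: [2.209, 0.022, -2.214]
contact_force: [-4.6, -0.6, -0.4]
opening: 0.0001
t 9.05 hous [ 0.0096 -0.0358  0.1628] F [-4.5913 -0.6031 -0.3527] op 0.0001088951081973841
```

```bash
python3 -m handwheel '[0,0,0,-0.002,0,0,0, 0,0,0,-0.004,0,0,0, 0,0,0,-0.004,0,0,0]'; python3 look.py j
```

```text
t: 9.3
tool_pos: [0.5846, -0.1187, 0.1625]
tool_rot: [2.205, 0.022, -2.218]
contact_force: [-9.2, -0.7, -0.2]
opening: -0.0002
t 9.3 hous [ 0.0122 -0.0357  0.1625] F [-9.2221 -0.6892 -0.159 ] op -0.00023213891730017598
```

View pics/j.png

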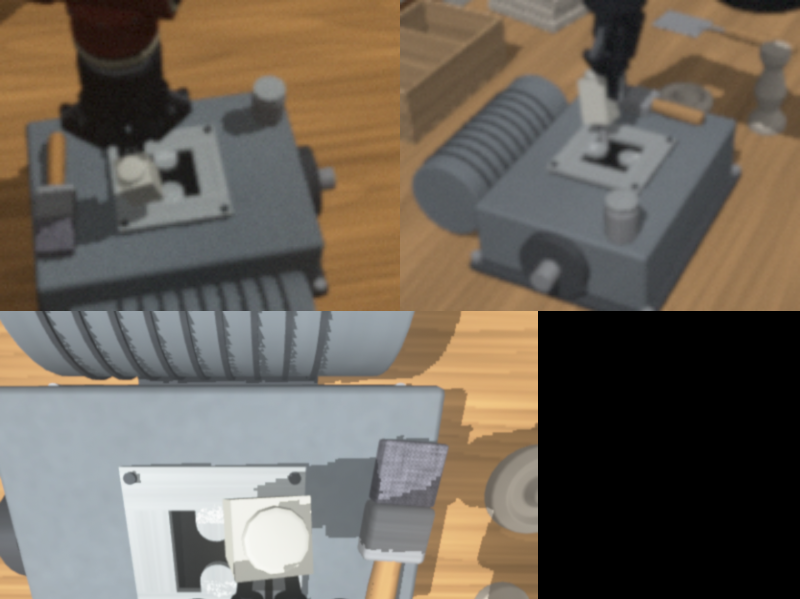

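```bash
python3 -c "
from h import *
o=ctrl.get_obs();p=w2h(wray(o,287.5,237.5,.193));print(p,p[:2]/.188,np.sin(.228)*188)
"; python3 -m handwheel '[0,0,0,-0.003,0,0,0, 0,0,0,-0.003,0,0,0, 0,0,0,-0.003,0,0,0, 0,0,0,-0.003,0,0,0]'; python3 -c "
from h import *
st()"
```

```text
[ 0.042  -0.0387  0.193 ] [ 0.2235 -0.206 ] 42.49359038463878
t: 9.78
tool_pos: [0.5864, -0.1186, 0.1622]
tool_rot: [2.202, 0.022, -2.222]
contact_force: [-12.2, 0.1, 2.5]
opening: 0.0003
t 9.7833 hous [ 0.014  -0.0357  0.1622] F [-12.2204   0.0701   2.4543] op 0.0003265401769982501
```

The lever is at its stop: the force is up to 12 N and the cap is at 42 mm of 42.5. Retreat straight back, lift, and check.

```bash
python3 -m handwheel '[0,0,0,0.005,0,0,0, 0,0,0,0.03,0,0,0, 0,0,0,0.06,0,0,0, 0,-0.04,0,0.075,0,0,0, 0,-0.08,0,0.075,0,0,0, 0,-0.08,0,0.075,0,0,0, 0,-0.08,0,0.075,0,0,0, 0,-0.08,0,0.075,0,0,0]'; python3 look.py k
```

```text
t: 10.45
tool_pos: [0.5155, -0.1205, 0.2447]
tool_rot: [2.216, 0.02, -2.207]
contact_force: [-0.7, 0.4, -0.1]
opening: -0.0002
t 10.45 hous [-0.0569 -0.0357  0.2447] F [-0.6997  0.3831 -0.0838] op -0.00015597298036435406
```

View pics/k.png

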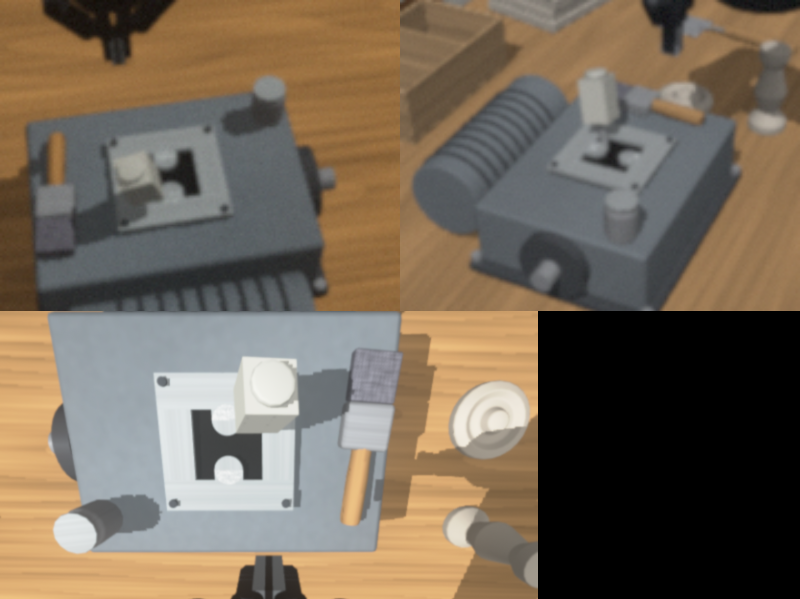

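The grip stands forward right with its cap at (272,383) in the montage. The tin and brush are where they were, and the hand is clear.

```bash
python3 - <<'E'
from h import *
from scipy.optimize import least_squares
o=ctrl.get_obs();p=w2h(wray(o,272/.96,(383-311)/.96,.193));print("wrist",p,p[:2]/.193)
us=[180+133.5/400*180-.5,150+171.5/311*140-.5]; ud=[200+(598-400+.5)/400*180-.5,120+73.5/311*140-.5]
r=least_squares(lambda X:np.r_[proj("scene",X)-us,proj("side",X)-ud],[.6,-.12,.195],x_scale=.01)
print("tri",w2h(r.x),r.fun)
E
```

```text
wrist [ 0.0387 -0.0376  0.193 ] [ 0.2006 -0.1947]
tri [ 0.0397 -0.0384  0.1878] [-0.6534 -0.6291 -0.9552  0.591 ]
```

Readings differ by about 3 mm from the pushed state, so I'll check relative to the plate in a zoomed picture before handing in.

```bash
python3 -c "
import cv2;im=cv2.imread('pics/kw.png');cv2.imwrite('pics/kz.png',cv2.resize(im[30:220,140:330],None,fx=3.1,fy=3.1,interpolation=cv2.INTER_CUBIC))"
```

```text
(no output)
```

View pics/kz.png

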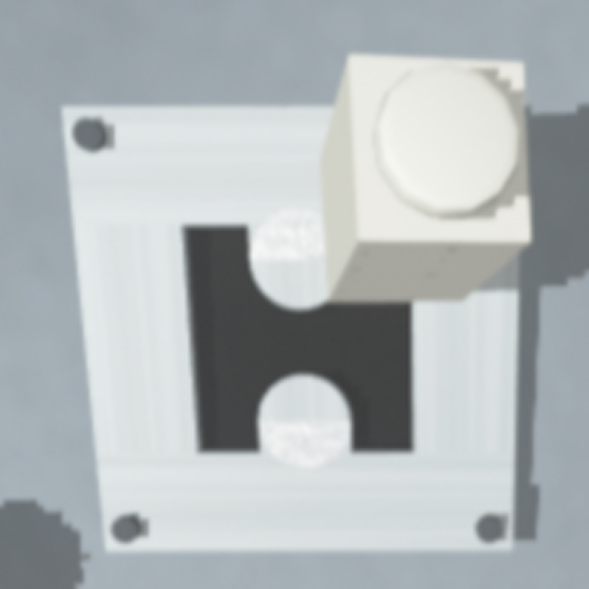

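```bash
python3 - <<'E'
from h import *
from scipy.optimize import least_squares
p=ctrl.camera_params("wrist");fl,cx,cy=K(p);H=np.array(p["hand_eye"]);o=ctrl.get_obs();R=Ro.from_rotvec(o["tool_rot"]).as_matrix()
pl=[((60,60),(62,106)),((-60,60),(106,549)),((-60,-60),(513,548)),((31,31),(183,226)),((-31,31),(198,451)),((-31,-31),(413,452))]
lv=[((17,17,180),(350,54)),((17,-17,180),(523,62)),((-17,-17,180),(530,242)),((-17,17,180),(360,242)),((-17,17,125),(328,301)),((0,0,188),(447,138)),((17,17,125),(321,161))]
px=lambda q:np.array([140+(q[0]+.5)/3.1-.5,30+(q[1]+.5)/3.1-.5])
def cam(X,s):
    Rc=R@Ro.from_rotvec(s[4:7]).as_matrix()
    c=H[:3,:3].T@(Rc.T@(X-o["tool_pos"])-H[:3,3]); return np.array([cx+fl*c[0]/c[2],cy+fl*c[1]/c[2]])
def hw(l,s):
    c,n=np.cos(s[2]),np.sin(s[2]); return np.array([s[0]+c*l[0]-n*l[1],s[1]+n*l[0]+c*l[1],l[2]+s[3]])
def res(s,raw=False):
    T=Ro.from_euler("YX",[s[8],s[7]]).as_matrix()  # fore about +y, across about x (+ = right)
    r=[]
    for l,q in pl: r.append(cam(hw(np.array([l[0],l[1],110])/1e3,s),s)-px(q))
    for l,q in lv: r.append(cam(hw((T@np.array(l)+[0,0,15])/1e3,s),s)-px(q))
    r=np.concatenate(r)
    return r if raw else np.r_[r,s[3]/.003,np.array(s[4:7])/.01]
r=least_squares(res,[C[0],C[1],YAW,0,0,0,0,.2,.2],x_scale=[.01,.01,.01,.01,.01,.01,.01,.1,.1])
cov=np.linalg.inv(r.jac.T@r.jac)
print(r.x,"rms px",np.sqrt(np.mean(res(r.x,True)**2)));print("sd",np.sqrt(np.diag(cov))[-2:]); print(res(r.x,True).reshape(-1,2))
E
```

```text
[ 0.5704 -0.0814  0.0319 -0.0021 -0.      0.0081 -0.0018  0.2186  0.2246] rms px 0.9279563880421051
sd [0.0055 0.0054]
[[-0.6148  0.6756]
 [ 0.8784  0.7091]
 [ 0.5504 -0.4113]
 [-0.8366 -0.588 ]
 [ 0.2578  0.55  ]
 [ 0.5334 -0.5839]
 [ 0.5435 -0.3631]
 [ 0.9388  1.9761]
 [-1.0093  1.4112]
 [-1.7344 -1.2266]
 [-1.0328 -0.4348]
 [ 1.2822 -0.5237]
 [ 0.409  -1.3001]]
```

The full fit gives across 0.219 and fore 0.225 rad (sd about 0.005), so the lever is home. The hand is free, with a force reading of about 0.8 N, which is noise.

```bash
python3 -c "
from station import ctrl
print(ctrl.finish_job())"
```

```text
the job is handed in; nothing more can be done
None
```

The lever is in third and the job is handed in, at about 10.5 s of the 58 s allowed; the robot gave no verdict. With the fingers shut, I pushed the lever forward into the cross channel, then right to its stop, then forward until the push force rose to 12 N at the forward stop. The hand then went straight back and up.

**Lever position:** after the hand let go, a fit of the plate and grip in the wrist picture gave a sideways tilt of 0.219 rad and a forward tilt of 0.225 rad (±0.005). The limits are 0.16 and 0.19.

**Disagreement:** rougher single-point readings of the cap, from the wrist camera and from the scene and side cameras together, came out 2 to 4 mm short. They put the forward tilt at only about 0.20 to 0.21 rad. I trust the fit, because it also solves for the plate's own position.

**Other limits:**
- **Fourth slot:** crossing over, the lever stayed within about 0.035 rad of the channel, well away from the rear right slot.
- **Loose things:** the tin and brush looked unmoved by eye in the last pictures. I did not measure them or the things on the bench.
- **Hand:** clear at 245 mm above the bench, reading under 1 N.

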